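# Latch the transfer cartridge against its seal

### The job

The cartridge of the small transfer unit stands loose against the docking chamber's seal. Swing the wire loop of its over-center latch forward over the keeper on the cartridge, then push the latch's lever back and down past its toggle point until it snaps fully home and stays there, so that the cartridge is drawn tight against the seal. Do not knock or shift the dishes, weight and tube rack that stand around it.

Things in the scene. Friction and masses are not known exactly. Their poses are not given: they have to be found in the camera images.
- unit: Transfer unit, fixed: base plate 170 (x) x 350 (y) mm; white docking chamber (130 x 150 mm) on its -y part, aluminium cartridge (120 x 110 mm) on its +y part, tops 90 mm above the table, rubber seal between; latch on top, in the plane x = 0. Origin: underside's centre, z up. +y points from lever pivot to keeper; -x faces the robot (yaw varies within 0.4 rad).
- handle_mid (a point): Middle of the unit's rigid carry handle: a steel bar 14 mm thick along the unit's y, straight above the latch (x = 0), axis 242 mm above the table, on posts at y = +-163 mm. It bars a tool that points straight down; one leaning about 40 degrees, its body towards -x (or +x), reaches under it. Nothing else is overhead.
- lever_pivot (a point): Pivot of the latch's lever, 106 mm above the table, at x = y = 0 of the unit; the hinge line runs along the unit's x.
- lever_tip (a point): Free end of the lever, 62 mm from its pivot: a steel bar 18 mm wide, 6 mm thick (24 wide, 8 thick over the last 14 mm). Its direction, as an angle in the unit's yz plane from +y (to the keeper) upwards, is 50 degrees plus the lever's joint value.
- lever (a joint): rad. 0 = leaning forward to the keeper, at its stop; grows as it swings up and back towards -y. Toggle point about 2.27 (level, pointing to -y); fully home at its stop 2.44 (10 degrees below level). Friction 0.03 N m holds it where it is left while the loop is slack. Starts at 0 to 0.42. With the loop hooked, the push at the tip grows to about 2 N, then drops as it snaps over.
- loop_pivot (a point): Middle of the axle on which the loop turns, carried by the lever 18 mm from the lever's pivot.
- loop_end (a point): Centre of the loop's cross bar. The loop is a U of 5 mm round steel wire: two legs 72 mm long (axle to cross bar centre), 42 mm apart between centres, joined by the cross bar. The lever passes between the legs. It swings freely and falls by its own weight.
- loop (a joint): Angle of the loop from the lever, rad. 0 = folded back on its stop, 65 degrees behind the lever; grows as it swings over to the keeper (its angle from +y upwards = lever's angle + 65 degrees - this). Starts leaning back at or near the stop; pushed forward past upright, it falls onto the keeper. Reads about 2.1 to 2.8 when over the keeper with the lever forward.
- keeper (a point): Far (+y) face of the keeper's stem, mid height: 106 mm above the table, 54.5 mm from the lever pivot; axes as the unit's. Steel hook 26 mm wide on the cartridge. Its lip (top 8.5 mm above this point) overhangs the stem 6 mm to +y; a pad 5.5 mm below runs 41 mm to +y. With the lever forward the cross bar drops beyond the lip onto the pad; swinging the lever back draws it under the lip.
- cartridge (a joint): How far the cartridge is drawn towards the docking chamber against the springy seal, m. 0 = loose; about 0.0023 with the latch home. It springs back (7 N per mm) when let go.
- dishes: Bystander: a stack of three clear dishes, 62 mm across, 36 mm high, loose; origin at its underside's centre.
- weight: Bystander: a steel post 34 mm across on a blue disc 72 mm across, 57 mm high in all, loose; origin at its underside's centre.
- rack: Bystander: a white tube rack 70 x 120 x 45 mm with five capped tubes up to 85 mm, loose, beyond the unit; origin at its underside's centre.

How it is judged:
By the outcome, as a careful person would: the job done as asked, in the order asked, and still so for the second after the job is handed in, with the robot touching nothing.
It also fails if it takes over 42 s, if anything falls off the work surface, if the arm or the gripper's body presses on something with over 40 N, if the wrist force passes 120 N, or if a joint passes its speed limit or range.

### The arm

A 6-joint arm with a two-finger parallel gripper is mounted at the origin on the work surface. World frame = base frame: x ahead of the robot, y to its left, z up, the work surface at z = 0. Lengths are in m, angles in rad, forces in N, time in s.
With the tool pointing down it reaches from about 0.35 to 1 m from the base axis. Payload 7.1 kg.
Tool frame: the origin (TCP) lies between the finger pads; the fingertips stand 22 mm ahead of it and the grasp point (between the pads) lies 3 mm ahead of it; x points along the fingers, y is the direction in which the jaws open and shut, and the axes are right-handed (so a half turn about x gives the same grasp; the last joint's range is limited). The gripper opens to 85 mm and grips with 20 to 120 N. Pads are 22 mm wide; open, the fingers measure 114 mm over their backs; the gripper's body (76 mm by 85 mm) begins 54 mm behind the grasp point. The pads swing forward as they close: fully open they stand 13 mm farther back than shut.
Start: joints at [-1.199, 0.423, 1.63, -0, 1.089, -0.019], TCP at [0.238, -0.578, 0.253] pointing down, gripper open.
Joint ranges: [-3, 3], [-0.9, 2.11], [0.09, 2.58], [-1.31, 4.45], [0.11, 2.69], [-2.54, 2.54]. Speed limits (rad/s): [2.39, 2.39, 3.01, 3.14, 3.14, 3.14].

### API

Orientations are given as a rotation vector (axis times angle).
In Python, from rig import manip gives the robot as it stands. The module is installed in compiled form; this text tells all that it offers. Calls block until the motion is done:
- manip.move_to(position, orientation): joint-space move of the TCP to a pose.
- manip.servo_line(position, orientation=None, rate=0.15): straight line of the TCP; orientation=None keeps the orientation; rate is the mean speed in m/s.
- manip.set_joints(angles): joint-space move.
- manip.command_gripper(opening, f_grip=None): finger opening in m; f_grip is the grip in N (None keeps the last); returns when the fingers have stopped.
- manip.hold(seconds).
- manip.solve_ik(position, orientation): joint angles nearest the present ones, or None.
- manip.camera(name): name is "scene" or "top" or "wrist"; returns a dict with "image" (480x640x3 uint8, red, green, blue), "fx", "fy", "cx", "cy" (pixels), "cam_to_world" (4x4, takes a point from camera to world coordinates); the wrist camera has in their place "mount" (4x4, takes a point from camera to tool coordinates, whose origin is the TCP and whose axes are the tool frame's). Camera axes: x right, y down, z forward; pixel columns grow to the right and rows downward; lengths in m; the calibration is good to about 2 mm. A picture is of the moment at which its call begins: read the wrist's pose just before it. There is no depth.
A pose or a line that the arm cannot do raises manip.IKError and nothing moves.
- manip.sign_off(): hands the job in, once; it reports no verdict.
Readings, each from a call of its own:
- manip.get_time(): time.
- manip.get_joint_positions(): joint angles.
- manip.get_joint_vel(): joint speeds.
- manip.get_tau(): joint torques, N m.
- manip.get_position(): TCP position.
- manip.get_ee_rot(): TCP orientation.
- manip.get_contact_force(): force on the tool from outside, world axes, zero at the start.
- manip.get_torque(): the same for the moment, N m.
- manip.get_width(): finger opening in m.
Only numpy, scipy, OpenCV 4.12 (cv2) and the standard library are available. Lean on these libraries where they do the work, as an engineer would, in place of code of your own. Each camera call takes 0.05 s, during which the arm holds its last target.

## Working session

There is one attempt and no reset: what is moved stays moved. The work goes in short steps, each a Python script; the robot and the scene stay as the last script left them, time stands still between calls to the robot, and variables do not carry over. Pictures are saved under pics/ and viewed, and the job is handed in when it is done.

```bash
mkdir -p pics; ls
python3 - <<'E'
from rig import manip
import cv2,numpy as np,pickle
d={}
for n in ("scene","top","wrist"):
    c=manip.camera(n); cv2.imwrite(f"pics/{n}0.png",c["image"][...,::-1]); d[n]=c
    print(n,c["fx"],c["fy"],c["cx"],c["cy"]);print(np.round(c.get("cam_to_world",c.get("mount")),4))
pickle.dump(d,open("cams.pkl","wb"))
print(manip.get_time(),manip.get_ee_rot(),manip.get_position())
E
```

```text
pics
scene 538.8204342130704 538.8204342130704 318.7616424252564 236.88051542522422
[[-0.4738  0.7146 -0.5147  1.1142]
 [ 0.8806  0.3859 -0.2748  0.2576]
 [ 0.0022 -0.5834 -0.8122  0.9006]
 [ 0.      0.      0.      1.    ]]
top 531.6179201835253 531.6179201835253 319.5453892918885 231.62728694065316
[[ 0.0018 -0.9944  0.1059  0.5324]
 [-1.     -0.0013  0.0053  0.0072]
 [-0.0051 -0.1059 -0.9944  1.1656]
 [ 0.      0.      0.      1.    ]]
wrist 380.31455484725194 380.31455484725194 316.9399198387319 238.87167179733072
[[ 1.000e-04 -2.724e-01  9.622e-01 -1.194e-01]
 [ 1.000e+00  8.000e-04  1.000e-04 -8.000e-04]
 [-8.000e-04  9.622e-01  2.724e-01 -6.900e-02]
 [ 0.000e+00  0.000e+00  0.000e+00  1.000e+00]]
0.15 [ 2.00737609  0.39844539 -2.00777974] [ 0.23794666 -0.57752966  0.2527344 ]
```

View pics/scene0.png

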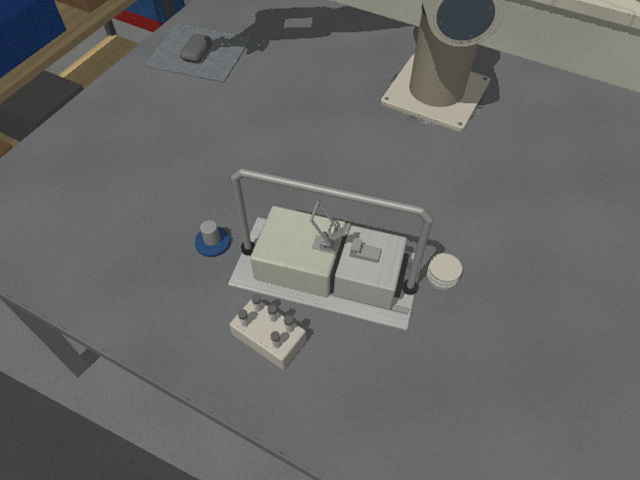

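View pics/top0.png

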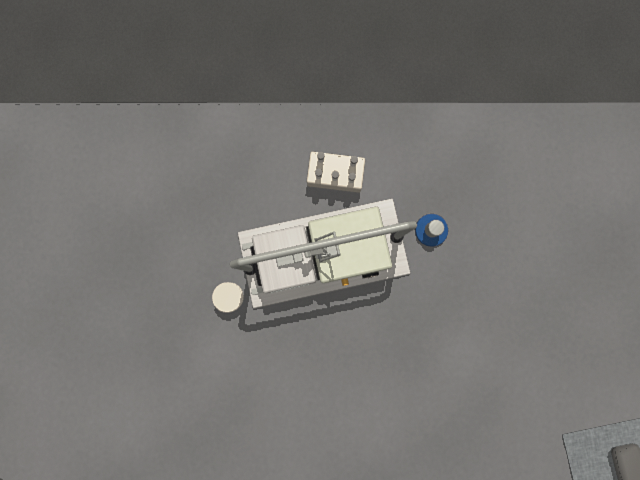

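Run:
```python
import cv2
a=cv2.imread("pics/scene0.png"); b=cv2.imread("pics/top0.png")
cv2.imwrite("pics/sc1.png",cv2.resize(a[160:335,220:450],None,fx=3.4,fy=3.4,interpolation=cv2.INTER_CUBIC))
cv2.imwrite("pics/tc1.png",cv2.resize(b[190:315,220:420],None,fx=4,fy=4,interpolation=cv2.INTER_CUBIC))
```

```text
(no output)
```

View pics/sc1.png

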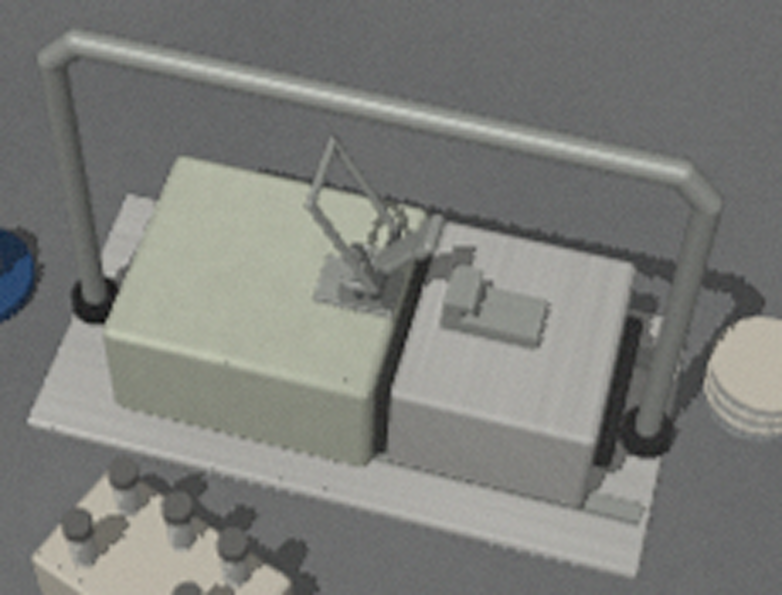

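View pics/tc1.png

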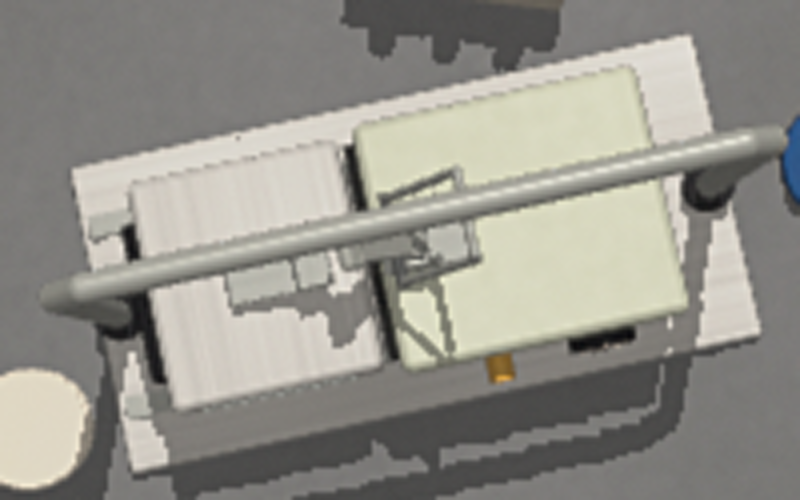

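```bash
cat > h.py <<'E'
import numpy as np,cv2,pickle
def proj(c,P,T=None):
    M=np.linalg.inv(c["cam_to_world"] if T is None else T); P=np.atleast_2d(P)
    q=P@M[:3,:3].T+M[:3,3]
    return np.c_[q[:,0]/q[:,2]*c["fx"]+c["cx"],q[:,1]/q[:,2]*c["fy"]+c["cy"]]
def U(p,P):
    c,s=np.cos(p[2]),np.sin(p[2]); P=np.atleast_2d(P).astype(float)
    return np.c_[p[0]+c*P[:,0]-s*P[:,1],p[1]+s*P[:,0]+c*P[:,1],P[:,2]]
def latch(p,lev,loop):
    a=np.radians(50)+lev; piv=np.array([0,0,.106])
    d=lambda t:np.array([0,np.cos(t),np.sin(t)])
    tip=piv+.062*d(a); lp=piv+.018*d(a); le=lp+.072*d(a+np.radians(65)-loop)
    return piv,tip,lp,le
E
python3 - <<'E'
from h import *
from scipy.optimize import least_squares
d=pickle.load(open("cams.pkl","rb"))
t=lambda x,y:(220+x/4,190+y/4); s=lambda x,y:(220+x/3.4,160+y/3.4)
X,Y=.085,.175
base=[("top",(X,Y),t(75,170)),("top",(X,-Y),t(690,37)),("top",(-X,-Y),t(760,335)),("top",(-X,Y),t(133,473)),("scene",(X,-Y),s(30,420)),("scene",(X,Y),s(637,577))]
def f(p):
    r=[]
    for n,(x,y),m in base: r+=list(proj(d[n],U(p,[x,y,p[3]]))[0]-m)
    return np.array(r)
r=least_squares(f,[.5,0,.0,.01]); p=r.x; print(p,np.round(r.fun,1)); np.save("p.npy",p)
for n,o,k in(("top",(220,190),4),("scene",(220,160),3.4)):
    im=cv2.imread("pics/tc1.png" if n=="top" else "pics/sc1.png")
    g=lambda P:((proj(d[n],U(p,P))-o)*k+0).astype(int)
    for L in ([[0,-.163,.242],[0,.163,.242]],[[.013,.0605,.1145],[-.013,.0605,.1145]],[[.013,.0955,.1005],[-.013,.0955,.1005]],[[0,-.05,.106],[0,0,.106]]):
        a,b=g(L); cv2.line(im,tuple(map(int,a)),tuple(map(int,b)),(0,0,255),1)
    for lev in(0,.2,.42):
        P=latch(p,lev,0); q=g(np.array(P))
        for w,c in((1,(255,0,0)),(3,(0,255,0))): cv2.circle(im,tuple(map(int,q[w])),3,c,-1)
    cv2.imwrite(f"pics/ov_{n}.png",im)
E
```

```text
[0.60786902 0.00504015 0.21561033 0.00370905] [-1.4  0.2 -0.  -0.   0.2  0.9 -0.5  0.8 -1.5  0.6 -0.7  0.1]
```

View pics/ov_top.png

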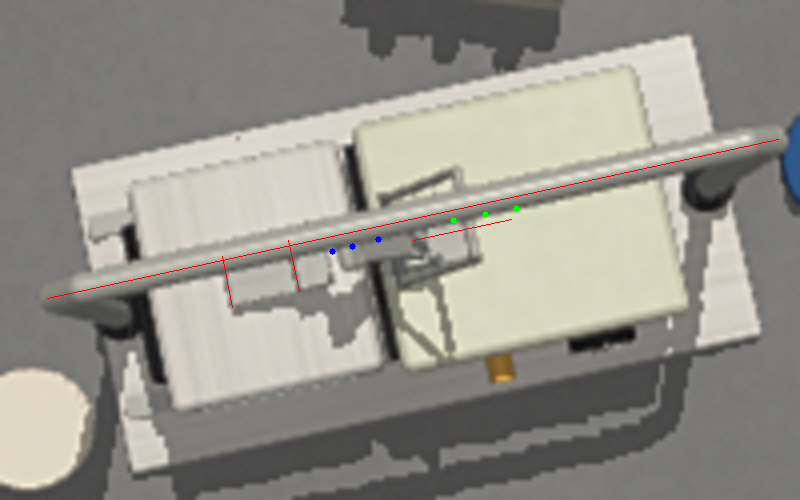

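View pics/ov_scene.png

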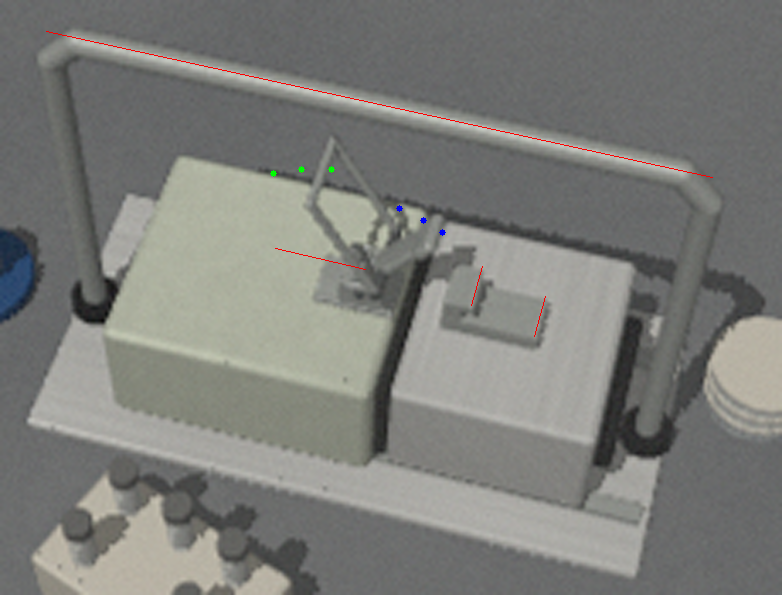

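```bash
cat > fit.py <<'E'
from h import *
from scipy.optimize import least_squares
d=pickle.load(open("cams.pkl","rb"))
t=lambda x,y:(220+x/4,190+y/4); s=lambda x,y:(220+x/3.4,160+y/3.4)
X,Y=.085,.175
base=[("top",(X,Y),t(75,170)),("top",(X,-Y),t(690,37)),("top",(-X,-Y),t(760,335)),("top",(-X,Y),t(133,473)),("scene",(X,-Y),s(30,420)),("scene",(X,Y),s(637,577))]
ch=[("top",(.065,0),t(355,130)),("top",(.065,-.15),t(633,68)),("top",(-.065,-.15),t(686,308)),("top",(-.065,0),t(403,370)),("scene",(-.065,-.15),s(178,156)),("scene",(.065,-.15),s(106,332))]
ca=[("top",(.06,.11),t(132,186)),("top",(.06,0),t(337,142)),("top",(-.06,.11),t(178,408)),("scene",(-.06,.11),s(635,264)),("scene",(.06,.11),s(590,442)),("scene",(.06,0),s(395,395)),("scene",(-.06,0),s(440,216))]
ke=[("scene",(-.013,.0955),s(551,297)),("scene",(.013,.0955),s(541,333)),("top",(-.013,.0955),t(233,305))]
ha=[("top",t(100,285)),("top",t(740,144)),("scene",s(100,45)),("scene",s(680,168))]
def f(p):
    r=[]; off={"top":p[6:8],"scene":p[8:10]}
    for S,z,y0 in((base,p[3],0),(ch,.09,p[4]),(ca,.09,p[5]),(ke,.1005,0)):
        for n,(x,y),m in S: r+=list(proj(d[n],U(p,[x,y+y0,z]))[0]+off[n]-m)
    for n,m in ha:
        a,b=proj(d[n],U(p,[[0,-.15,.242],[0,.15,.242]]))+off[n]; e=(b-a)/np.linalg.norm(b-a); v=np.array(m)-a
        r.append(2*(e[0]*v[1]-e[1]*v[0]))
    return np.r_[r,p[6:]/.7]
r=least_squares(f,[.5,0,.0,.01,0,0,0,0,0,0],loss="soft_l1"); p=r.x; print(np.round(p,4),np.round(f(p),1)); np.save("p.npy",p)
E
python3 fit.py
```

```text
[ 0.6084  0.0062  0.2189  0.0047  0.0211  0.0253  0.7006 -0.2857  0.6771
  0.035 ] [-1.4 -0.1  0.  -0.9  0.5  0.  -0.2  0.5 -0.5  1.1  0.8  0.2 -2.2 -1.1
 -0.  -1.3  1.3  0.9 -0.5  1.5  0.7 -2.4 -1.2 -0.4 -0.8 -0.7  0.8 -1.3
 -0.2  1.8  0.4 -2.   1.2 -0.3 -2.8 -1.3  0.2 -0.8 -0.6  0.3 -0.7  1.3
  0.1  0.2  0.3  0.3 -0.1 -1.3  1.  -0.4  1.   0. ]
```

```bash
cat >> h.py <<'E'
from scipy.spatial.transform import Rotation as Ro
def ori(p,L):
    s,c=np.sin(L),np.cos(L)
    R=np.c_[[s,0,-c],[0,1,0],[c,0,s]]; Z=Ro.from_euler("z",p[2]).as_matrix()
    return Z@R
def tcp_for_corner(p,L,y,z,x=0.,ext=.022,hw=.011):
    """TCP (world) such that lowest tip corner line's centre is at unit (x,y,z)"""
    s,c=np.sin(L),np.cos(L)
    C=np.array([x,y,z]); tip=C+hw*np.array([c,0,s]); t=tip-ext*np.array([s,0,-c])
    return U(p,t)[0]
E
python3 - <<'E'
from h import *
from rig import manip
p=np.load("p.npy")
for L in (40,45,50,55):
    L=np.radians(L)
    rv=Ro.from_matrix(ori(p,L)).as_rotvec()
    for (y,z) in ((-.06,.16),(.03,.165),(.075,.14),(-.056,.098)):
        for b in (0,.15):
            t=tcp_for_corner(p,L,y,z); s=ori(p,L)[:,0]; q=manip.solve_ik(t-b*s,rv)
            print(round(np.degrees(L)),y,b,np.round(t-b*s,3),None if q is None else np.round(q,2))
q=manip.solve_ik([.3,-.3,.42],rv);print(q)
d=pickle.load(open("cams.pkl","rb"))
c=d["top"]
for px in ((228,297),(432,231)):
    r=c["cam_to_world"][:3,:3]@np.array([(px[0]-c["cx"])/c["fx"],(px[1]-c["cy"])/c["fy"],1]); o=c["cam_to_world"][:3,3]; print(o+r*(.03-o[2])/r[2])
E
```

```text
40 -0.06 0 [ 0.616 -0.054  0.184] None
40 -0.06 0.15 [ 0.522 -0.075  0.299] None
40 0.03 0 [0.596 0.034 0.189] None
40 0.03 0.15 [0.502 0.013 0.304] [-0.11 -0.01  2.24  0.73  0.32 -2.54]
40 0.075 0 [0.587 0.078 0.164] [0.07 0.41 2.18 2.51 0.17 2.08]
40 0.075 0.15 [0.492 0.057 0.279] [ 0.02  0.02  2.29  0.72  0.19 -2.43]
40 -0.056 0 [ 0.615 -0.05   0.122] [-0.23  0.53  2.11  2.05  0.32  2.29]
40 -0.056 0.15 [ 0.521 -0.071  0.237] None
45 -0.06 0 [ 0.614 -0.054  0.183] [-0.25  0.42  2.14  1.96  0.36  2.38]
45 -0.06 0.15 [ 0.51  -0.077  0.289] None
45 0.03 0 [0.594 0.034 0.188] [-0.05  0.38  2.2   2.37  0.28  2.13]
45 0.03 0.15 [0.491 0.011 0.294] None
45 0.075 0 [0.585 0.078 0.163] [0.06 0.43 2.22 2.76 0.31 1.82]
45 0.075 0.15 [0.481 0.055 0.269] None
45 -0.056 0 [ 0.613 -0.05   0.121] [-0.25  0.55  2.15  2.29  0.43  2.04]
45 -0.056 0.15 [ 0.509 -0.073  0.227] [-0.39  0.21  2.31  1.71  0.42  2.53]
50 -0.06 0 [ 0.612 -0.054  0.183] [-0.27  0.44  2.18  2.2   0.47  2.12]
50 -0.06 0.15 [ 0.5   -0.079  0.279] None
50 0.03 0 [0.592 0.033 0.188] [-0.07  0.4   2.24  2.58  0.41  1.91]
50 0.03 0
[... 260 characters left out ...]
-0.076  0.217] [-0.44  0.26  2.37  2.    0.54  2.19]
55 -0.06 0 [ 0.61  -0.055  0.182] [-0.29  0.48  2.21  2.35  0.6   1.96]
55 -0.06 0.15 [ 0.49  -0.082  0.268] [-0.5   0.15  2.38  1.89  0.6   2.3 ]
55 0.03 0 [0.59  0.033 0.187] [-0.08  0.44  2.28  2.68  0.57  1.79]
55 0.03 0.15 [0.471 0.006 0.273] [-0.22  0.06  2.47  2.24  0.46  2.15]
55 0.075 0 [0.581 0.077 0.162] [0.04 0.51 2.3  2.9  0.63 1.67]
55 0.075 0.15 [0.461 0.05  0.248] [-0.05  0.13  2.51  2.67  0.49  1.84]
55 -0.056 0 [ 0.609 -0.051  0.12 ] [-0.28  0.63  2.22  2.49  0.71  1.79]
55 -0.056 0.15 [ 0.489 -0.078  0.206] [-0.49  0.33  2.42  2.17  0.7   1.96]
None
[0.51354585 0.20730261 0.03      ]
[ 0.65498516 -0.22809312  0.03      ]
```

Run:
```python
from h import *
from rig import manip
p=np.load("p.npy")
for L in (45,50,55):
    L=np.radians(L)
    R=ori(p,L)@np.diag([1,-1,-1]);rv=Ro.from_matrix(R).as_rotvec()
    for (y,z) in ((-.06,.16),(.03,.165),(.075,.14),(-.056,.098)):
        for b in (0,.06,.12):
            t=tcp_for_corner(p,L,y,z); s=R[:,0]; q=manip.solve_ik(t-b*s,rv)
            print(round(np.degrees(L)),y,b,np.round(t-b*s,3),None if q is None else np.round(q,2))
for w in([.35,-.3,.35],[.35,-.35,.3],[.4,-.2,.35],[.4,-.15,.3],[.3,-.35,.25],[.35,-.4,.25]):
    q=manip.solve_ik(w,rv);print(w,None if q is None else np.round(q,2))
```

```text
45 -0.06 0 [ 0.614 -0.054  0.183] [-0.25  0.42  2.14  1.96  0.36 -0.76]
45 -0.06 0.06 [ 0.572 -0.063  0.226] [-0.3   0.28  2.2   1.71  0.36 -0.53]
45 -0.06 0.12 [ 0.531 -0.072  0.268] [-0.36  0.14  2.24  1.42  0.4  -0.27]
45 0.03 0 [0.594 0.034 0.188] [-0.05  0.38  2.2   2.37  0.28 -1.01]
45 0.03 0.06 [0.553 0.025 0.231] [-0.08  0.23  2.26  2.05  0.24 -0.7 ]
45 0.03 0.12 [0.511 0.015 0.273] [-0.12  0.07  2.31  1.53  0.24 -0.21]
45 0.075 0 [0.585 0.078 0.163] [ 0.06  0.43  2.22  2.76  0.31 -1.32]
45 0.075 0.06 [0.543 0.069 0.206] [ 0.04  0.28  2.29  2.59  0.24 -1.16]
45 0.075 0.12 [0.502 0.059 0.248] [ 0.01  0.12  2.35  2.16  0.17 -0.74]
45 -0.056 0 [ 0.613 -0.05   0.121] [-0.25  0.55  2.15  2.29  0.43 -1.11]
45 -0.056 0.06 [ 0.572 -0.059  0.164] [-0.29  0.43  2.23  2.12  0.42 -0.97]
45 -0.056 0.12 [ 0.53  -0.069  0.206] [-0.35  0.28  2.29  1.87  0.41 -0.75]
50 -0.06 0 [ 0.612 -0.054  0.183] [-0.27  0.44  2.18  2.2   0.47 -1.02]
50 -0.06 0.06 [ 0.567 -0.064  0.221] [-0.33  0.31  2.25  2.02  0.46 -0.87]
50 -0.06 0.12 [ 0.522 -0.074  0.26 ] [-0.4   0.17  2.3   1.77  0.47 -0.65]
50 0.03 
[... 1149 characters left out ...]
 0.06 [0.533 0.066 0.196] [ 0.02  0.38  2.4   2.84  0.6  -1.44]
55 0.075 0.12 [0.485 0.056 0.23 ] [-0.02  0.22  2.48  2.75  0.54 -1.37]
55 -0.056 0 [ 0.609 -0.051  0.12 ] [-0.28  0.63  2.22  2.49  0.71 -1.36]
55 -0.056 0.06 [ 0.561 -0.062  0.154] [-0.35  0.53  2.31  2.4   0.71 -1.32]
55 -0.056 0.12 [ 0.513 -0.072  0.188] [-0.44  0.4   2.39  2.26  0.7  -1.24]
[0.35, -0.3, 0.35] [-1.25  0.07  2.17  1.12  1.14 -0.54]
[0.35, -0.35, 0.3] [-1.29  0.24  2.12  1.15  1.11 -0.67]
[0.4, -0.2, 0.35] [-0.99 -0.04  2.29  1.24  0.95 -0.46]
[0.4, -0.15, 0.3] [-0.89  0.01  2.41  1.43  0.83 -0.65]
[0.3, -0.35, 0.25] [-1.41  0.33  2.18  1.14  1.12 -0.85]
[0.35, -0.4, 0.25] [-1.32  0.39  2.05  1.17  1.1  -0.77]
```

```bash
cat >> h.py <<'E'
LEAN=np.radians(50)
def snap(m,tag,box=None,k=3.4):
    for n,b in (("scene",(220,150,455,326)),("top",(220,180,420,320))):
        c=m.camera(n); im=c["image"][...,::-1]; b=box or b
        cv2.imwrite(f"pics/{n}_{tag}.png",im)
        cv2.imwrite(f"pics/{n}_{tag}c.png",cv2.resize(im[b[1]:b[3],b[0]:b[2]],None,fx=3.4,fy=3.4,interpolation=cv2.INTER_CUBIC)); box=None
def rvec(p): return Ro.from_matrix(ori(p,LEAN)@np.diag([1,-1,-1])).as_rotvec()
def back(p): return -ori(p,LEAN)[:,0]
E
python3 - <<'E'
from h import *
from rig import manip
p=np.load("p.npy"); rv=rvec(p)
manip.command_gripper(0.0,20)
manip.move_to([.35,-.35,.3],rv)
manip.move_to([.42,-.16,.3],rv)
t=tcp_for_corner(p,LEAN,-.065,.15)
manip.servo_line(t+.12*back(p),rv,rate=.2)
print(manip.get_time(),manip.get_position(),t+.12*back(p),manip.get_width(),manip.get_contact_force(),manip.get_joint_positions())
snap(manip,"a")
E
```

```text
3.6083 [ 0.52320583 -0.08023538  0.24950827] [ 0.52326361 -0.07933814  0.24970233] 3.3983828206942605e-05 [-0.01945386 -0.66223271  0.10530045] [-0.4172261   0.19972301  2.30248378  1.8100888   0.48666168 -0.71188905]
```

View pics/scene_a.png

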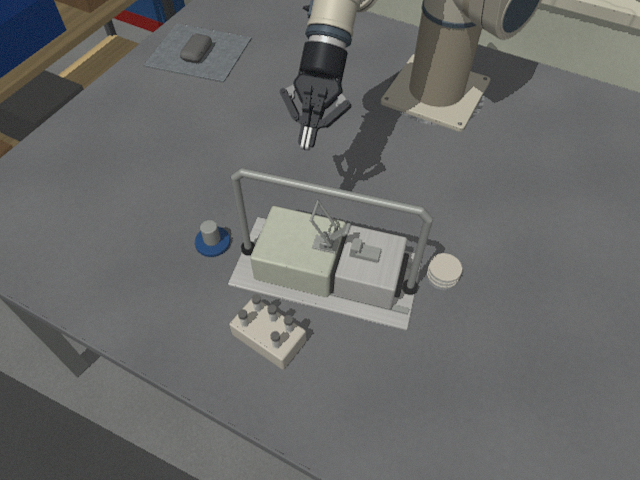

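View pics/top_a.png

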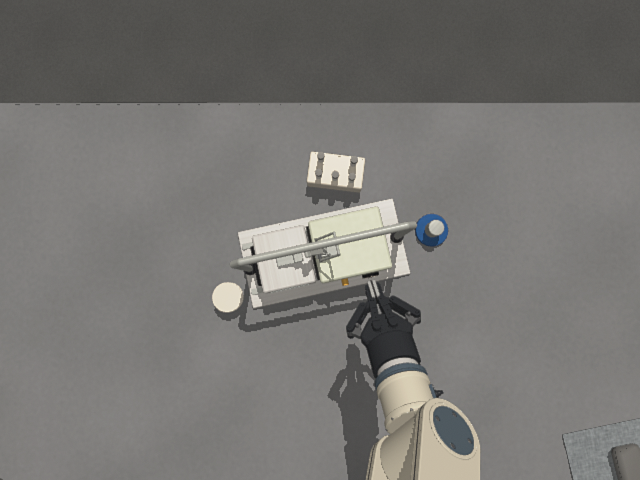

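Run:
```python
from h import *
from rig import manip
d=pickle.load(open("cams.pkl","rb"))
T=np.eye(4);T[:3,:3]=Ro.from_rotvec(manip.get_ee_rot()).as_matrix();T[:3,3]=manip.get_position()
for n,b in(("scene",(270,60,370,160)),("top",(330,260,430,360))):
    im=cv2.resize(cv2.imread(f"pics/{n}_a.png")[b[1]:b[3],b[0]:b[2]],None,fx=6,fy=6,interpolation=cv2.INTER_CUBIC)
    P=np.array([[.022,y,z] for y,z in((-.0145,-.011),(.0145,-.011),(.0145,.011),(-.0145,.011))]+[[.022-.05,0,0],[.022,0,0],[0,-.0145,0],[0,.0145,0]])
    q=((proj(d[n],P@T[:3,:3].T+T[:3,3])-b[:2]+.5)*6).astype(np.int32)
    cv2.polylines(im,[q[:4]],True,(0,0,255),1);cv2.line(im,q[4].tolist(),q[5].tolist(),(0,255,0),1);cv2.line(im,q[6].tolist(),q[7].tolist(),(255,255,0),1)
    cv2.imwrite(f"pics/tip_{n}.png",im)
a=cv2.imread("pics/tip_scene.png");b=cv2.imread("pics/tip_top.png");cv2.imwrite("pics/tip.png",cv2.resize(np.hstack([a,b]),(800,400)))
```

```text
(no output)
```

View pics/tip.png

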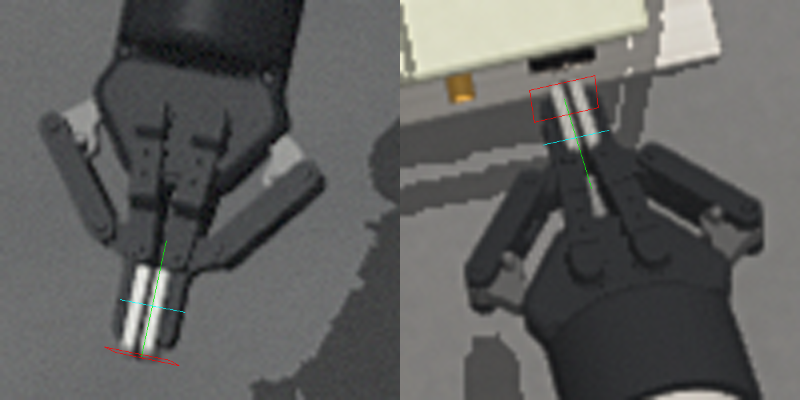

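Run:
```python
from h import *
from rig import manip
p=np.load("p.npy"); rv=rvec(p)
manip.servo_line(tcp_for_corner(p,LEAN,-.065,.15),rv,rate=.12)
print(manip.get_time(),np.round(manip.get_contact_force(),2))
for y in (-.045,-.035,-.02,-.005):
    manip.servo_line(tcp_for_corner(p,LEAN,y,.15),rv,rate=.08)
    print(y,np.round(manip.get_contact_force(),2),np.round(manip.get_joint_positions(),2))
snap(manip,"b")
```

```text
4.8583 [ 0.44 -0.43  0.13]
-0.045 [0.92 0.36 0.22] [-0.24  0.46  2.19  2.3   0.48 -1.1 ]
-0.035 [-8.75 -7.93 14.55] [-0.22  0.46  2.2   2.34  0.47 -1.12]
-0.02 [-24.83 -16.47  44.14] [-0.19  0.45  2.21  2.41  0.47 -1.16]
-0.005 [ 0.14 -0.22  0.37] [-0.15  0.45  2.22  2.47  0.46 -1.2 ]
```

View pics/scene_bc.png

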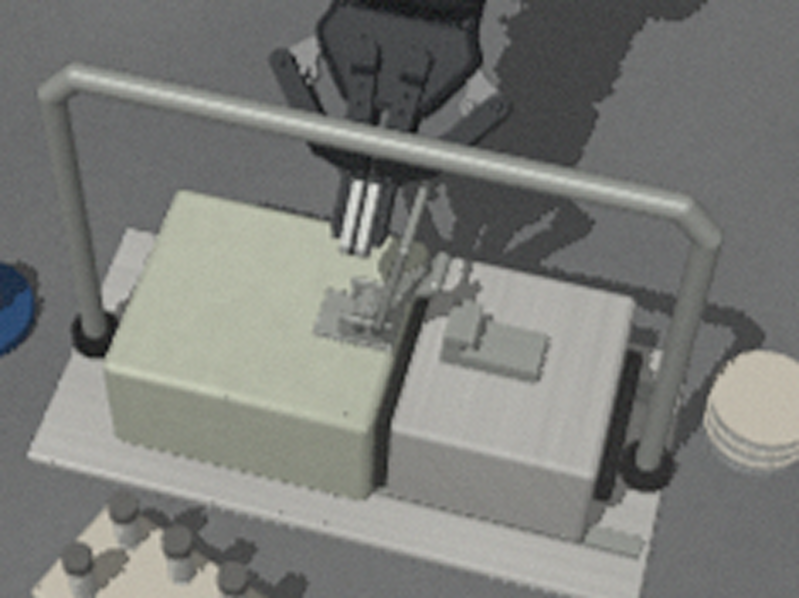

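View pics/top_bc.png

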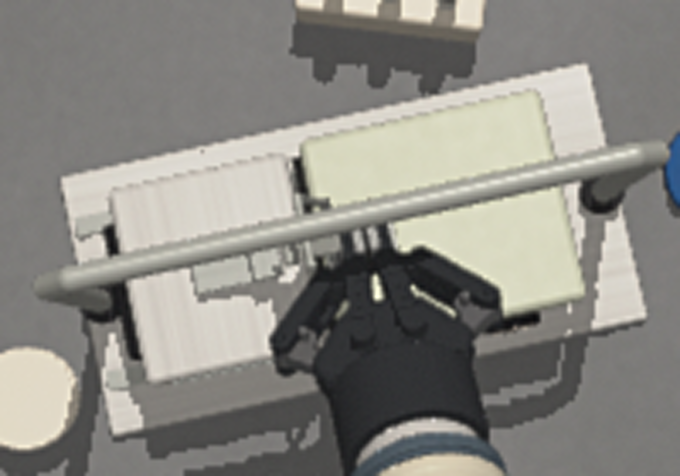

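Run:
```python
from h import *
from rig import manip
manip.hold(.1)
print(manip.get_time(),manip.get_contact_force())
snap(manip,"c")
```

```text
6.4 [-0.11343909  0.32152466  0.62859952]
```

View pics/scene_cc.png

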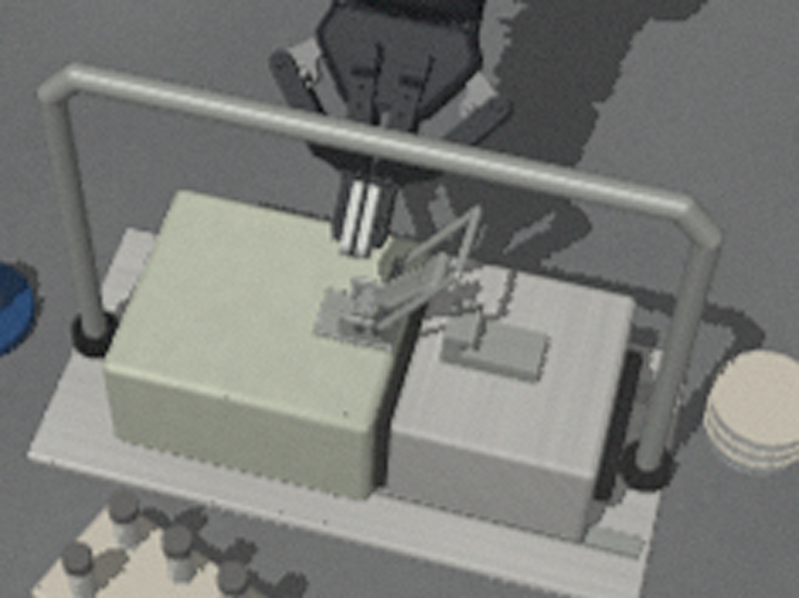

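Run:
```python
from h import *
from rig import manip
p=np.load("p.npy"); rv=rvec(p)
manip.servo_line(tcp_for_corner(p,LEAN,-.005,.15)+.11*back(p),rv,rate=.25)
print(manip.get_time(),manip.get_contact_force())
snap(manip,"d")
T=manip.get_position(),manip.get_ee_rot(); w=manip.camera("wrist"); cv2.imwrite("pics/w_d.png",w["image"][...,::-1])
```

```text
7.0917 [ 0.4483483  -0.1796062  -0.41064559]
```

View pics/scene_dc.png

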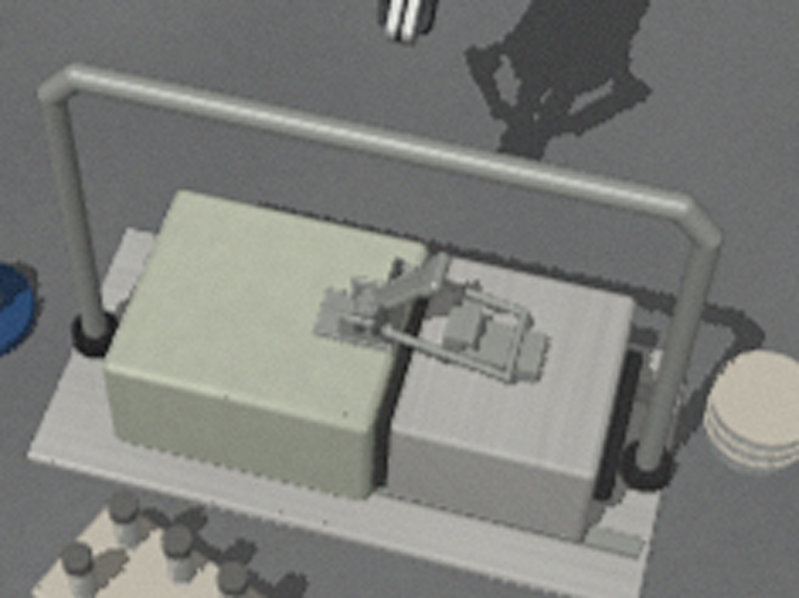

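View pics/w_d.png

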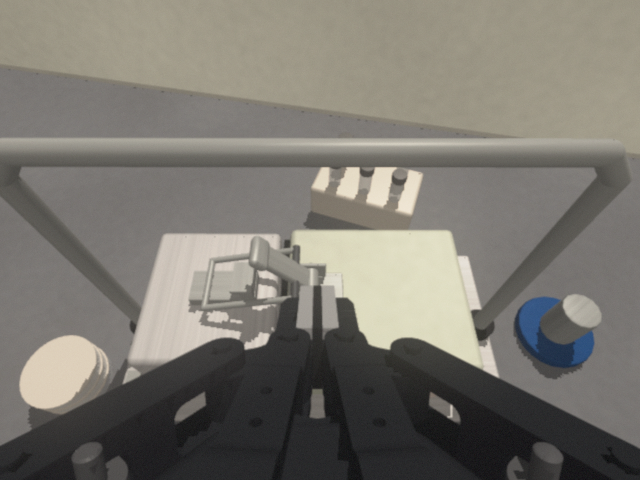

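View pics/top_dc.png

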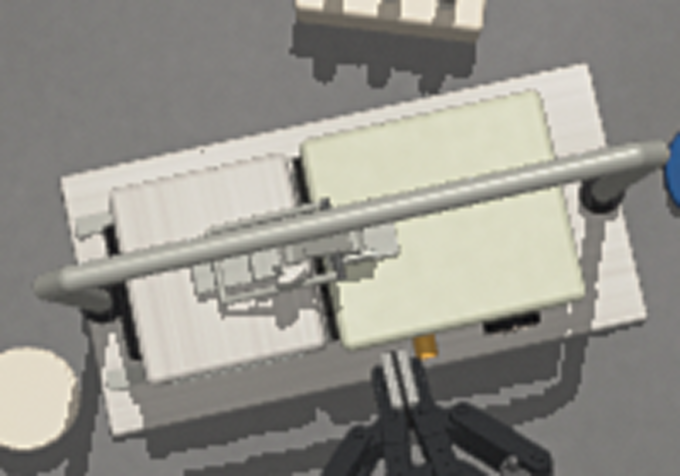

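```bash
cat > lev.py <<'E'
from h import *
def corner(deg,hw=.010):
    t=np.radians(deg); a=(.062*np.cos(t)+.004*np.sin(t)+hw,.106+.062*np.sin(t)-.015)
    b=(.052*np.cos(t)+.004*np.sin(t)+hw,.106+.052*np.sin(t)-.004*np.cos(t))
    w=np.clip((deg-70)/30,0,1); return np.array(a)*(1-w)+np.array(b)*w
E
python3 - <<'E'
from lev import *
from rig import manip
p=np.load("p.npy"); rv=rvec(p)
t=tcp_for_corner(p,LEAN,.070,.143)
manip.servo_line(t+.11*back(p),rv,rate=.2)
manip.servo_line(t,rv,rate=.12)
print(manip.get_time(),np.round(manip.get_contact_force(),2))
for g in (55,65,75,85,95):
    y,z=corner(g); manip.servo_line(tcp_for_corner(p,LEAN,y,z),rv,rate=.06)
    f=manip.get_contact_force(); print(g,np.round([y,z],4),np.round(f,2))
    if np.linalg.norm(f)>15: break
snap(manip,"e")
E
```

```text
8.9083 [-0.42  0.51 -0.75]
55 [0.0488 0.1418] [-10.59  10.16  15.51]
```

View pics/scene_ec.png

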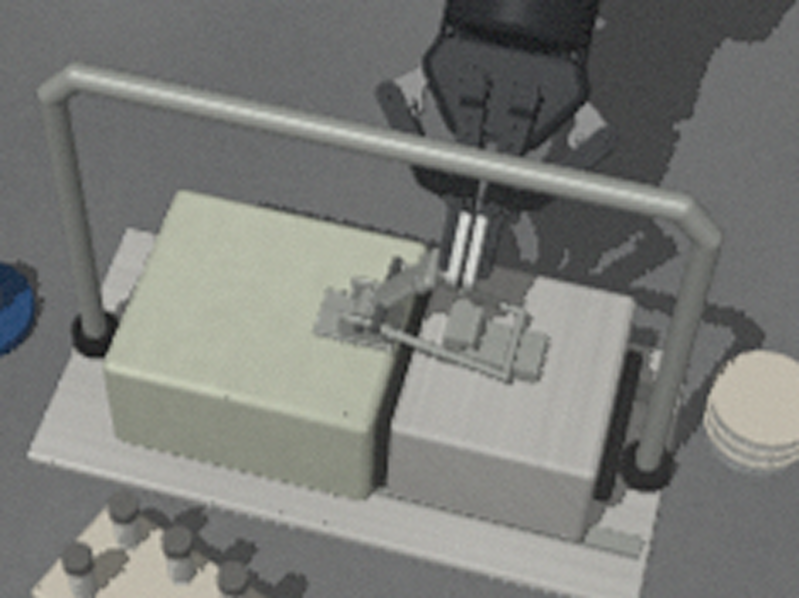

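Run:
```python
from lev import *
from rig import manip
p=np.load("p.npy"); rv=rvec(p)
manip.servo_line(tcp_for_corner(p,LEAN,.064,.138),rv,rate=.08)
print(manip.get_time(),np.round(manip.get_contact_force(),2))
for g in range(50,96,5):
    y,z=corner(g,.0145); manip.servo_line(tcp_for_corner(p,LEAN,y,z),rv,rate=.06)
    f=manip.get_contact_force(); print(g,np.round([y,z],4),np.round(f,2))
    if np.linalg.norm(f)>12: break
snap(manip,"f"); print(manip.get_time())
w=manip.camera("wrist"); cv2.imwrite("pics/w_f.png",w["image"][...,::-1])
```

```text
9.85 [ 0.8  -0.81  0.26]
50 [0.0574 0.1385] [ 0.48 -0.44  0.48]
55 [0.0533 0.1418] [ 0.04 -0.34 -0.42]
60 [0.049  0.1447] [-0.73  0.64  0.52]
65 [0.0443 0.1472] [-0.22  0.79  0.47]
70 [0.0395 0.1493] [-0.52  0.17 -0.31]
75 [0.034  0.1516] [ 0.61  0.1  -0.05]
80 [0.0286 0.1535] [ 0.46 -0.26 -0.33]
85 [0.0235 0.1551] [-0.41  0.79 -0.25]
90 [0.0185 0.1563] [ 0.14  0.41 -0.02]
95 [0.0138 0.1573] [-0.82  0.54 -0.66]
12.4583
```

View pics/scene_fc.png

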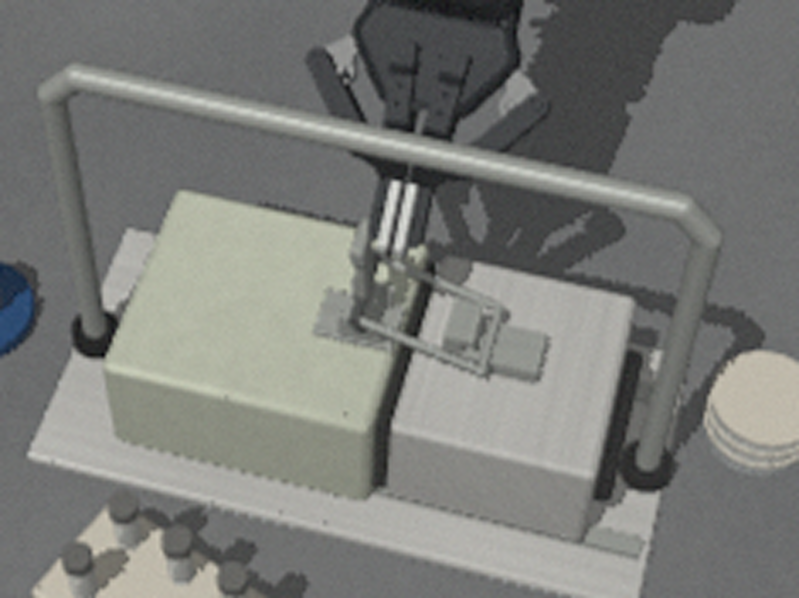

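View pics/w_f.png

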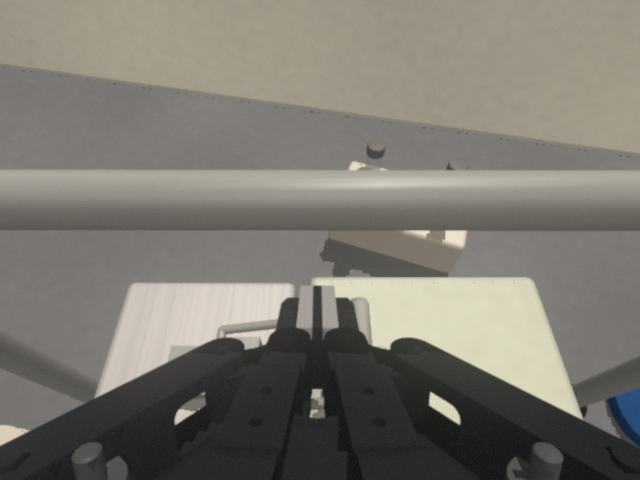

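Run:
```python
from lev import *
from rig import manip
p=np.load("p.npy"); rv=rvec(p)
for g in range(100,161,6):
    y,z=corner(g,.0145); manip.servo_line(tcp_for_corner(p,LEAN,y,z),rv,rate=.06)
    f=manip.get_contact_force(); print(g,np.round([y,z],4),np.round(f,2))
    if np.linalg.norm(f)>12: break
snap(manip,"g"); print(manip.get_time())
```

```text
100 [0.0094 0.1579] [-0.28  0.03  0.18]
106 [0.004  0.1571] [-0.52  0.72 -0.04]
112 [-0.0013  0.1557] [0.46 1.   0.88]
118 [-0.0064  0.1538] [-0.55 -0.23  0.21]
124 [-0.0113  0.1513] [-0.4  -0.18  0.81]
130 [-0.0159  0.1484] [0.4  0.51 1.08]
136 [-0.0201  0.145 ] [ 0.95  0.32 -0.03]
142 [-0.024   0.1412] [-0.94 -0.56 -0.1 ]
148 [-0.0275  0.1369] [ 0.96 -1.01  0.57]
154 [-0.0305  0.1324] [ 1.13 -0.48 -0.95]
160 [-0.033   0.1275] [0.21 0.12 0.73]
15.3583
```

View pics/scene_gc.png

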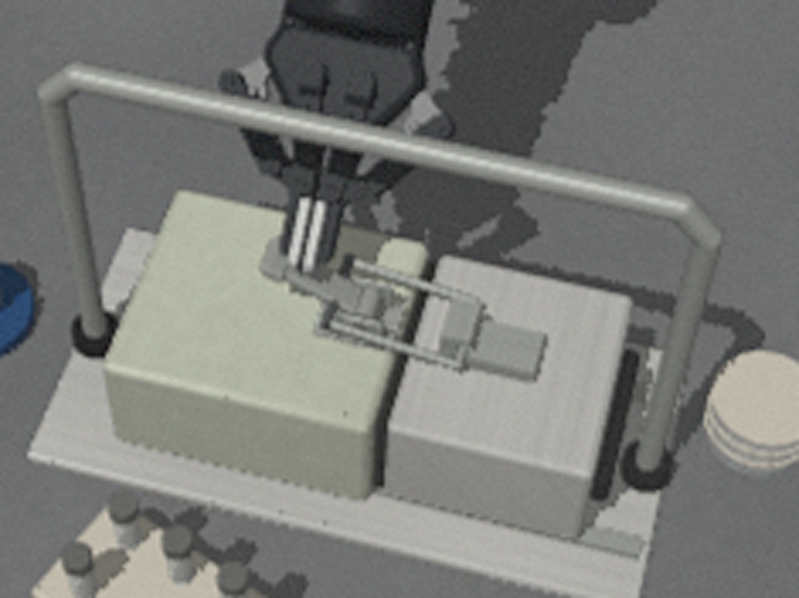

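Run:
```python
from lev import *
from rig import manip
p=np.load("p.npy"); rv=rvec(p)
for g in (165,170,174,178,182,186,190):
    y,z=corner(g,.0125); manip.servo_line(tcp_for_corner(p,LEAN,y,z),rv,rate=.05)
    f=manip.get_contact_force(); print(g,np.round([y,z],4),np.round(f,2))
    if np.linalg.norm(f)>12: break
for k in range(4):
    if np.linalg.norm(f)>6: break
    z-=.001; manip.servo_line(tcp_for_corner(p,LEAN,y,z),rv,rate=.03)
    f=manip.get_contact_force(); print(np.round([y,z],4),np.round(f,2))
snap(manip,"i"); print(manip.get_time())
```

```text
165 [-0.0367  0.1233] [0.02 0.4  0.41]
170 [-0.038  0.119] [ 0.36 -0.01  0.12]
174 [-0.0388  0.1154] [-0.21 -1.4   0.02]
178 [-0.0393  0.1118] [ 0.14  0.14 -0.27]
182 [-0.0396  0.1082] [-0.41  0.07 -0.16]
186 [-0.0396  0.1045] [ 0.14 -0.88 -0.08]
190 [-0.0394  0.1009] [0.74 0.02 1.1 ]
[-0.0394  0.0999] [-1.52  0.14  5.46]
[-0.0394  0.0989] [-4.25 -1.23 11.47]
17.7167
```

View pics/scene_ic.png

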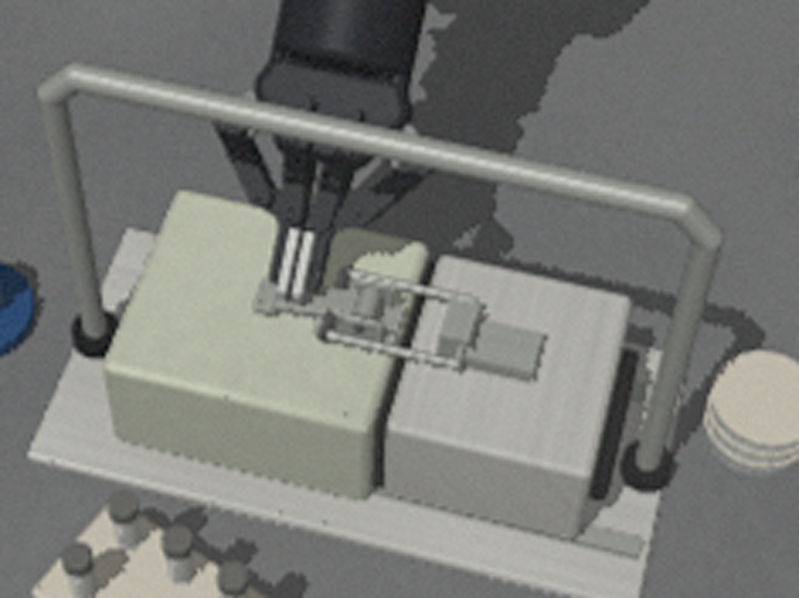

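Run:
```python
from lev import *
from rig import manip
p=np.load("p.npy"); rv=rvec(p)
t=tcp_for_corner(p,LEAN,-.0394,.1009)
manip.servo_line(t+[0,0,.01],rv,rate=.05)
manip.servo_line(t+[0,0,.01]+.11*back(p),rv,rate=.2)
manip.hold(.3); print(manip.get_time(),manip.get_contact_force())
snap(manip,"j"); w=manip.camera("wrist"); cv2.imwrite("pics/w_j.png",w["image"][...,::-1])
d=pickle.load(open("cams.pkl","rb"))
im=cv2.imread("pics/scene_jc.png")
for lev,c in((2.27,(255,0,0)),(2.44,(0,0,255))):
    P=latch(p,lev,0)[1]; off=p[8:10]; q=((proj(d["scene"],U(p,[[-.012,P[1],P[2]],[.012,P[1],P[2]]]))+off-(220,150)+.5)*3.4).astype(int)
    cv2.line(im,q[0].tolist(),q[1].tolist(),c,1)
cv2.imwrite("pics/ovj.png",im)
```

```text
19.1083 [0.02704132 0.02976197 0.44346539]
```

View pics/ovj.png

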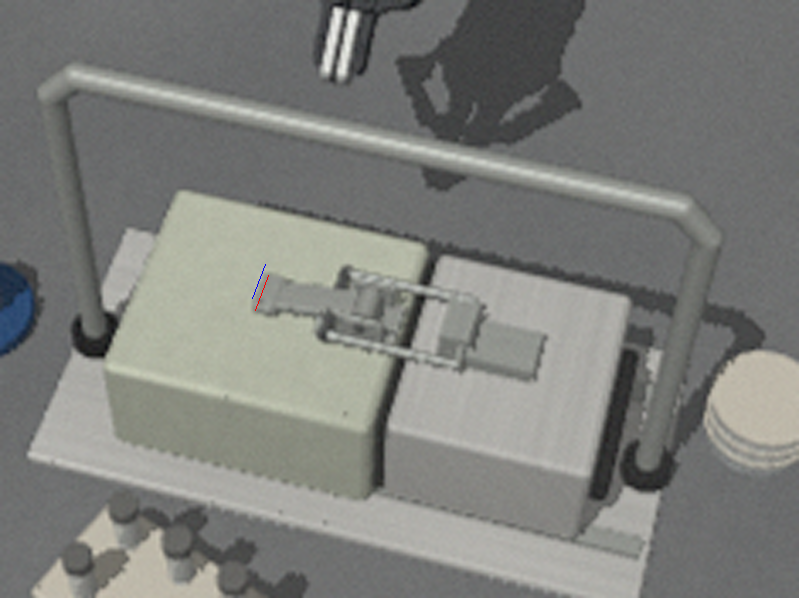

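View pics/w_j.png

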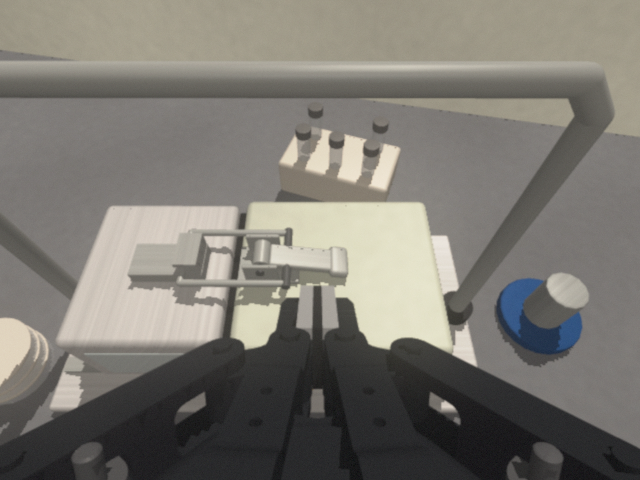

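View pics/top_j.png

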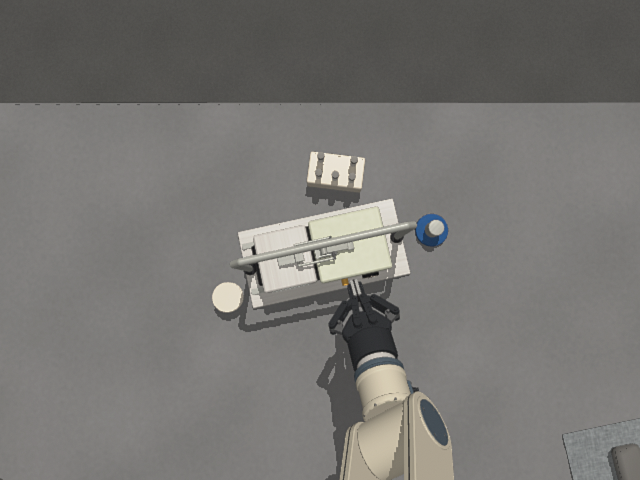

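```bash
python3 -c "
from rig import manip
manip.sign_off(); print(manip.get_time())"
```

```text
the job is handed in; nothing more can be done
the job is handed in; nothing more can be done
```

The latch is closed and the job is handed in, at about 19 s. One force during the loop push went over 40 N and may count against it.

**What I did:** With the gripper closed and leaning 50° under the handle, I pushed the wire loop forward past upright. It fell over the keeper, with its cross bar on the pad beyond the lip. I then pushed the lever back and down past level until it met its stop, where the push read about 12 N, and drew the arm clear.

**Last checks:**
- After I let go, the lever's end lay on the line predicted for fully home (10° below level), not on the toggle line.
- The loop was hooked under the lip and the cartridge looked slightly drawn in. I judged that by eye and did not measure the travel.
- The dishes, weight and rack were at the same places in the pictures as at the start, and the robot was touching nothing.

**What went wrong:**
- **Loop push:** it jammed for a moment, and the wrist force read about 53 N. The 120 N wrist limit was not reached. I think the fingers or their links made the contact. I cannot rule out that the gripper's body did, and that has a 40 N limit.
- **Lever push:** the first try jammed at about 21 N. I backed off and redid it along the lever's arc, with readings within about 2 N until it met the stop.

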